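# Put the spare flood bulbs away in their case

## Task

Put the two spare flood bulbs that stand on the bench away in the open partitioned case, one in each empty cell, standing on its face with the screw cap up like the bulbs already in there. They are fragile: lower each one gently until it stands on the bottom of its cell before you let go, do not drop it, tip it over or knock it hard against the case or another bulb. Leave the bulbs already in the case and everything else on the bench where they are.

Things in the scene. Friction and masses are not known exactly. Their poses are not given: they have to be found in the camera images.
- bulb_a: One of the two loose bulbs: reflector flood bulb, white, fragile, 132 mm tall, 110 g. Domed face 95 mm across (widest 18 to 24 mm up), tapering to a 32 mm neck at 104 mm, then a metal screw cap 26 mm across from 104 to 128 mm. Starts standing by itself on its face on the bench, cap up. Origin: lowest point of the face, on the axis; +z runs to the cap.
- bulb_a_cap (a point): The middle of that bulb's screw cap, on the axis, 118 mm above the lowest point of the face.
- bulb_b: The other loose bulb, the same kind: reflector flood bulb, white, fragile, 132 mm tall, 110 g. Domed face 95 mm across (widest 18 to 24 mm up), tapering to a 32 mm neck at 104 mm, then a metal screw cap 26 mm across from 104 to 128 mm. Starts standing by itself on its face on the bench, cap up. Origin: lowest point of the face, on the axis; +z runs to the cap.
- bulb_b_cap (a point): The middle of that bulb's screw cap, on the axis, 118 mm above the lowest point of the face.
- case: Open-topped case of brown board without flaps, fixed, 248 x 248 mm, 145 mm high, walls 4 mm. Crossed partitions 110 mm high make 2 x 2 cells, 118 x 118 mm inside, floor 4 mm above the bench (a loose pad in a cell: under 1 mm). Two cells hold a bulb, two are empty; which varies. A bulb in a cell ends 9 mm below the rim. Origin: centre of the underside; x, y along the sides, z up.
- cell0 (a point): Centre of the inner floor of the cell towards -x, -y of the case; axes as the case.
- cell1 (a point): Centre of the inner floor of the cell towards -x, +y of the case; axes as the case.
- cell2 (a point): Centre of the inner floor of the cell towards +x, -y of the case; axes as the case.
- cell3 (a point): Centre of the inner floor of the cell towards +x, +y of the case; axes as the case.
- stored0: A bulb of the same kind that already stands, cap up, in one of the cells. Origin and axes as for the loose bulbs.
- stored1: A bulb of the same kind that already stands, cap up, in one of the cells. Origin and axes as for the loose bulbs.
- screwdriver: Bystander on the bench: screwdriver with a black handle, 200 mm long, lying; origin under its middle.
- lampholder: Bystander on the bench: round white porcelain ceiling lampholder, 112 mm across, 46 mm high, lying on its back; origin under its centre.
- tape_roll: Bystander on the bench: roll of pale masking tape, 100 mm across, 36 mm high, lying flat; origin under its centre.
- screw_jar: Bystander on the bench: glass jar with a steel cap, 68 mm across, 100 mm high; origin under its centre.
- spray_can: Bystander on the bench: grey spray can with a black cap, 64 mm across, 150 mm high; origin under its centre.
- spanner: Bystander on the bench: steel spanner, 190 mm long, lying flat; origin under its middle.
- tape_measure: Bystander on the bench: black tape measure with a steel disc on its sides, 68 x 34 mm, 60 mm high; origin under its centre.
- drill: Bystander on the bench: orange and black cordless drill standing on its battery, about 190 mm high, 120 x 75 mm foot; origin under the foot.
Not all that is in view belongs to the job. What is shaped like the bulb_a but pink is not meant.

How it is judged:
By the outcome, as a careful person would: the job done as asked, in the order asked, and still so for the second after the job is handed in, with the robot touching nothing.
It also fails if it takes over 67 s, if anything falls off the work surface, if the arm or the gripper's body presses on something with over 40 N, if the wrist force passes 120 N, or if a joint passes its speed limit or range.

## Robot

A 7-joint arm with a two-finger parallel gripper is mounted at the origin on the work surface. World frame = base frame: x ahead of the robot, y to its left, z up, the work surface at z = 0. Lengths are in m, angles in rad, forces in N, time in s.
With the tool pointing down it reaches from about 0.4 to 0.9 m from the base axis. Payload 5.5 kg.
Tool frame: the origin (TCP) lies midway between the tips of the shut fingers; the grasp point (between the pads) lies 19 mm behind it; z points along the fingers, y is the line along which they close (so a half turn about z gives the same grasp; the last joint's range is limited). The gripper opens to 85 mm and grips with 20 to 120 N. Pads are 22 mm wide; open, the fingers measure 114 mm over their backs; the gripper's body (76 mm by 85 mm) begins 54 mm behind the grasp point. The pads swing forward as they close: fully open they stand 13 mm farther back than shut.
Start: joints at [1.413, 0.501, -0.427, 1.55, 0.221, 1.138, -0.21], TCP at [0.266, -0.593, 0.231] pointing down, gripper open.
Joint ranges: [-2.88, 2.88], [-0.31, 2.03], [-1.54, 1.56], [0.2, 2.42], [-1.41, 4.55], [0.19, 2.02], [-2.57, 2.57]. Speed limits (rad/s): [2.57, 2.57, 3.14, 3.14, 3.14, 3.14, 3.14].

## Interface

Orientations are given as a unit quaternion [x, y, z, w].
In Python, from plant import manip gives the robot as it stands.
- The arm moves only by the tool move_arm, never from a script. Its argument "steps" is a list of rows, each an object with "slide": the shift along the tool's x, y, z normalised to -1 to 1, where 1 is 0.25 m, a list of three; "rot": the turn, a rotation vector about the tool's x, y, z normalised to -1 to 1, where 1 is 90 degrees, a list of three; "fingers": the opening, from -1 (shut) to 1 (fully open). A call has 1 to 12 rows; each row is the pose to reach, as a shift and turn from the pose commanded when the call began, along the tool's axes at that moment; what a row does not reach only later rows make up. A row lasts 1/10 s, in which the tool goes at most 50 mm and 8.59 degrees, less where a joint would pass 70% of its speed; a pose out of reach is approached as far as the arm can. A call with a number of a shift or a turn outside -1 to 1 is refused whole. A call with a gripper value outside its range is refused whole. The fingers move at their own pace and stop on an object; "newtons" is the grip in N (left out, the last holds). Time passes only in rows, so rows that repeat a pose let the fingers close. It gives the time, the measured TCP pose, the force, the opening and the grip force at its end, in the units of the state.
- manip.get_obs(): the state, without advancing time (a new reading comes with each control period).
- manip.read_camera(name): name is "scene" or "top"; returns a dict with "pixels" (420x560x3 uint8, red, green, blue), "fx", "fy", "cx", "cy" (pixels), "R" (3x3) and "t" (3): a world point X has camera coordinates R X + t. Camera axes: x right, y down, z forward; pixel columns grow to the right and rows downward; lengths in m; the calibration is good to about 2 mm. A picture is of the moment at which its call begins. There is no depth.
- manip.hand_in(): hands the job in; it is judged then, once.
The state is a dict: "time_s": time; "qpos": joint angles; "qd": joint speeds; "effort": joint torques, N m; "ee_pos": TCP position; "orientation": TCP orientation; "ft_force": force on the tool from outside, world axes, zero at the start; "torque": the same for the moment, N m; "finger_gap": finger opening in m; "finger_force": force on a finger pad.
Only numpy, scipy, OpenCV 4.12 (cv2) and the standard library are available. Lean on these libraries where they do the work, as an engineer would, in place of code of your own. Each camera call takes 0.05 s, during which the arm holds its last target. There are 200 camera calls.

## Working session

There is one attempt and no reset: what is moved stays moved. The work goes in short steps, Python scripts to look and compute and a tool call to move; the robot and the scene stay as the last step left them, time stands still between calls to the robot, and variables do not carry over. Pictures are saved under pics/ and viewed, at most 10 in all, crops included, and the job is handed in when it is done.

Besides the shell and the picture viewer there is one more tool, called in YAML: its name, and indented under it one key for each argument. move_arm: Moves the arm, as the interface text tells. Scaled input: -1 to 1 covers 0.25 m each way for a shift and 90 degrees each way for a turn. Its arguments: {"type":"object","properties":{"steps":{"type":"array"},"newtons":{"type":"number"}},"required":["steps"]}

```bash
mkdir -p pics; python3 - <<'E'
from plant import manip
import cv2,numpy as np
for n in("scene","top"):
    c=manip.read_camera(n); cv2.imwrite(f"pics/{n}0.png",c["pixels"][:,:,::-1])
    print(n,c["fx"],c["fy"],c["cx"],c["cy"],np.round(c["R"],4).tolist(),np.round(c["t"],4).tolist(), np.round(-np.array(c["R"]).T@c["t"],3))
o=manip.get_obs();print(o)
E
```

```text
scene 509.656717150971 509.656717150971 277.0768543056713 214.4624585168546 [[-0.8597, 0.5108, -0.0028], [0.3479, 0.5816, -0.7353], [-0.374, -0.6331, -0.6778]] [0.4826, -0.0945, 1.6424] [1.062 0.848 1.045]
top 398.033523995804 398.033523995804 274.7059758948993 210.59380099569228 [[-0.023, -0.9997, -0.0011], [-0.9933, 0.023, -0.1131], [0.1131, -0.0015, -0.9936]] [0.0034, 0.5478, 1.257] [ 0.402 -0.007  1.311]
{'time_s': 0.1, 'qpos': array([ 1.41322243,  0.50177577, -0.42679088,  1.55136831,  0.22078957,
        1.13831794, -0.21032733]), 'qd': array([ 0.00081818, -0.00284981, -0.00269067, -0.00198576, -0.00026619,
        0.00058755,  0.00026198]), 'effort': array([-1.06869274e-02, -5.70818603e+01, -5.83818108e+00, -2.81747532e+01,
        1.05214817e-02,  5.70506905e-03,  2.48462754e-06]), 'ee_pos': array([ 0.26519687, -0.59273065,  0.2303385 ]), 'orientation': array([ 9.77949085e-01,  2.08841472e-01, -1.59507612e-04, -8.95237097e-04]), 'ft_force': array([-0.10010855, -0.57099879, -0.84471533]), 'torque': array([ 0.04912241, -0.05194941,  0.0377579 ]), 'finger_force': 0.0, 'finger_gap': 0.08564413837295277}
```

View pics/scene0.png

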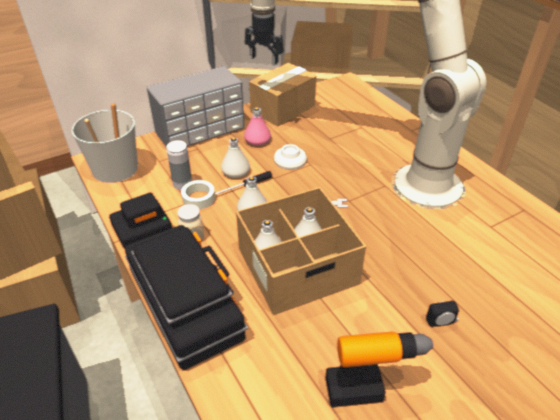

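View pics/top0.png

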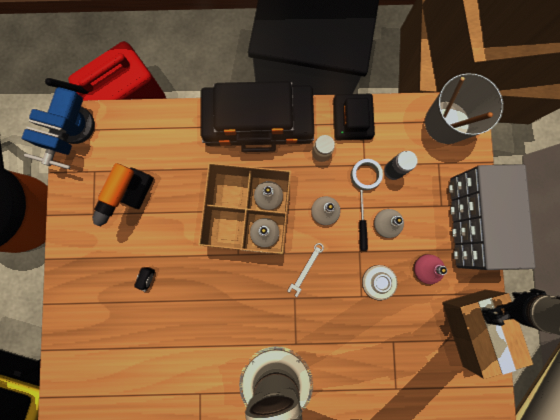

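Scene view: loose white bulbs at about (251,195) and (235,160), with caps at (252,182) and (234,145). The pink one is at (257,128). Stored bulbs are at (267,235) and (309,220). 
Top view: loose bulbs at (326,210) and (389,222), pink at (430,269), stored bulbs at (267,195) and (264,232). The empty cells are the two left ones, at about (232,187) and (225,230).
Could be taken for a loose bulb (top): pink (430,269), no; stored (267,195) and (264,232), no; lampholder (380,283), no; jar (324,147), no. I choose (326,210) and (389,222) and check them in a close crop.

```bash
python3 - <<'E'
import cv2,numpy as np
t=cv2.imread("pics/top0.png");s=cv2.imread("pics/scene0.png")
def cr(im,x,y,w,h,f): return cv2.resize(im[y:y+h,x:x+w],None,fx=f,fy=f,interpolation=cv2.INTER_CUBIC)
a=cr(t,195,160,110,100,3.6)[:, :396]; b=cr(t,300,185,110,66,3.6)
c=cr(s,200,130,110,83,3.6); d=cr(s,232,185,133,120,3)
out=np.zeros((600,800,3),np.uint8)
def put(im,x,y):
    h=min(im.shape[0],600-y);w=min(im.shape[1],800-x);out[y:y+h,x:x+w]=im[:h,:w]
put(cr(t,195,160,110,98,3.6),0,0);put(cr(t,300,185,110,66,3.6),0,360);put(c,400,0);put(cr(s,232,185,133,98,3),400,302)
cv2.imwrite("pics/m1.png",out)
E
```

```text
(no output)
```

View pics/m1.png

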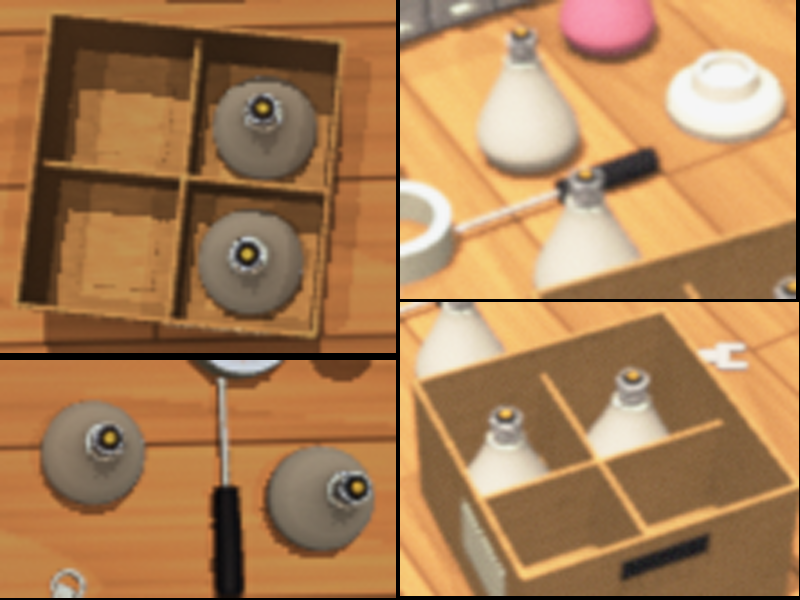

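The close crop confirms it: both chosen bulbs are white reflector bulbs standing cap up. Contact dots in the montage are at (110,438) and (358,487) for top, (586,175) and (519,33) for scene. The case rim corners are visible in both views, and both left cells are empty apart from a thin pad.

```bash
cat > h.py <<'E'
import numpy as np,cv2
def ray(c,p):
    d=c["R"].T@np.array([(p[0]-c["cx"])/c["fx"],(p[1]-c["cy"])/c["fy"],1]);return -c["R"].T@c["t"],d
def plane(c,p,z):
    o,d=ray(c,p);return o+d*(z-o[2])/d[2]
def tri(c1,p1,c2,p2):
    o1,d1=ray(c1,p1);o2,d2=ray(c2,p2)
    s=np.linalg.lstsq(np.c_[d1,-d2],o2-o1,rcond=None)[0];a=o1+d1*s[0];b=o2+d2*s[1]
    return (a+b)/2,np.linalg.norm(a-b)
def dot(c,p,r=5):
    h=cv2.cvtColor(c["pixels"],cv2.COLOR_RGB2HSV).astype(float);yy,xx=np.mgrid[:420,:560]
    m=(np.hypot(xx-p[0],yy-p[1])<r)&(h[...,1]>110)&(h[...,2]>90)&(h[...,0]<32)
    w=m*h[...,1]
    return np.array([(xx*w).sum(),(yy*w).sum()])/w.sum(), m.sum()
E
python3 - <<'E'
from h import *;from plant import manip
T=manip.read_camera("top");S=manip.read_camera("scene")
for c in(T,S):
    for k in("R","t"):c[k]=np.array(c[k])
f=lambda x,y,x0,y0,k:((x+.5)/k-.5+x0,(y+.5)/k-.5+y0)
t1=lambda x,y:f(x,y,195,160,3.6);t2=lambda x,y:f(x,y-360,300,185,3.6)
s1=lambda x,y:f(x-400,y,200,130,3.6);s2=lambda x,y:f(x-400,y-302,232,185,3)
for n,a,b in(("A",t2(110,438),s1(586,175)),("B",t2(358,487),s1(519,33)),("st-hi",t1(262,107),s2(506,414)),("st-lo",t1(247,254),s2(631,376))):
    da,na=dot(T,a,3.2);db,nb=dot(S,b,3)
    print(n,np.round(a,1),np.round(da,1),na,np.round(b,1),np.round(db,1),nb,[np.round(v,4) for v in tri(T,a,S,b)],[np.round(v,4) for v in tri(T,da,S,db)],plane(T,da,.132 if n in"AB" else .136).round(4))
C=[]
for n,a,b in(("+x+y",t1(52,15),s2(522,578)),("+x-y",t1(343,42),s2(416,382)),("-x-y",t1(318,335),s2(664,314)),("-x+y",t1(20,303),s2(797,482)),("mid",t1(187,179),s2(602,462))):
    z=.110 if n=="mid" else .145
    v,e=tri(T,a,S,b);print(n,v.round(4),round(e,4),plane(T,a,z).round(4),plane(S,b,z).round(4));C.append((plane(T,a,z)+plane(S,b,z))/2)
C=np.array(C);print(C[:4].mean(0),C[4]);u=C[0]-C[3]+C[1]-C[2];print(np.arctan2(u[1],u[0]),[np.linalg.norm(C[i]-C[(i+1)%4]) for i in range(4)])
E
```

```text
A [330.2 206.3] [330. 206.] 9 [251.3 178.2] [251.1 177.8] 10 [array([ 0.5444, -0.1743,  0.1324]), np.float64(0.002)] [array([ 0.5452, -0.1735,  0.1348]), np.float64(0.0016)] [ 0.5462 -0.1744  0.132 ]
B [399.1 219.9] [399. 220.] 9 [232.7 138.8] [232.7 137.7] 16 [array([ 0.4995, -0.3775,  0.1332]), np.float64(0.0005)] [array([ 0.4993, -0.3759,  0.1381]), np.float64(0.0005)] [ 0.4996 -0.3777  0.132 ]
st-hi [267.4 189.4] [267.5 189.3] 9 [267. 222.] [266.7 222.1] 11 [array([0.5991, 0.0117, 0.1378]), np.float64(0.0016)] [array([0.5996, 0.0113, 0.1374]), np.float64(0.0009)] [0.6002 0.0111 0.136 ]
st-lo [263.2 230.2] [263.2 230. ] 10 [308.7 209.3] [309.3 209.1] 11 [array([0.4784, 0.0259, 0.1368]), np.float64(0.0005)] [array([0.4781, 0.0266, 0.1381]), np.float64(0.0016)] [0.4789 0.0262 0.136 ]
+x+y [0.6812 0.1833 0.1437] 0.0023 [0.68   0.1837 0.145 ] [0.6827 0.1835 0.145 ]
+x-y [ 0.6506 -0.0566  0.1459] 0.0018 [ 0.6516 -0.0571  0.145 ] [ 0.6495 -0.0568  0.145 ]
-x-y [ 0.409  -0.029   0.1396] 0.0046 [ 0.4108 -0.0303  0.145 ] [ 0.4112 -0.0223  0.145 ]
-x+y [0.4411 0.2112 0.147 ] 0.0026 [0.4422 0.2107 0.145 ] [0.4386 0.2105 0.145 ]
mid [0.5433 0.0775 0.1073] 0.0037 [0.5445 0.0762 0.11  ] [0.5434 0.0809 0.11  ]
[0.54581395 0.07774197 0.145     ] [0.54392501 0.07851834 0.11      ]
-0.11936201687561016 [np.float64(0.242569832358713), np.float64(0.24150772187940928), np.float64(0.2387596747180671), np.float64(0.24242688420050512)]
```

```bash
cat > g.py <<'E'
import sys,numpy as np
from plant import manip
from scipy.spatial.transform import Rotation as R
o=manip.get_obs();r=R.from_quat(o["orientation"]);p=np.array(o["ee_pos"])
print(round(o["time_s"],2),p.round(4),r.as_matrix()[:,2].round(4),np.round(o["qpos"],2),np.round(o["ft_force"],1),round(o["finger_gap"],4),o["finger_force"])
for a in sys.argv[1:]:
    q=np.array(eval(a));print(q,(r.inv().apply(q-p)/.25).round(3),"rows",np.linalg.norm(q-p)/.05)
E
python3 g.py "(.266,-.593,.33)" "(.36,-.42,.33)"
```

```text
0.2 [ 0.2653 -0.5929  0.2307] [-4.0e-04  1.1e-03 -1.0e+00] [ 1.41  0.5  -0.43  1.55  0.22  1.14 -0.21] [0.6 0.5 0.3] 0.0854 0.0
[ 0.266 -0.593  0.33 ] [ 0.002  0.001 -0.397] rows 1.98675925145715
[ 0.36 -0.42  0.33] [ 0.628 -0.477 -0.397] rows 4.415130241402442
```

move_arm:
  steps:
    - {"slide": [0,0,-0.2],"rot": [0,0,0],"fingers": 0.5}
    - {"slide": [0,0,-0.4],"rot": [0,0,0],"fingers": 0.5}
    - {"slide": [0.15,-0.12,-0.4],"rot": [0,0,0],"fingers": 0.5}
    - {"slide": [0.3,-0.24,-0.4],"rot": [0,0,0],"fingers": 0.5}
    - {"slide": [0.45,-0.36,-0.4],"rot": [0,0,0],"fingers": 0.5}
    - {"slide": [0.6,-0.46,-0.4],"rot": [0,0,0],"fingers": 0.5}
    - {"slide": [0.63,-0.48,-0.4],"rot": [0,0,0],"fingers": 0.5}
    - {"slide": [0.63,-0.48,-0.4],"rot": [0,0,0],"fingers": 0.5}

```text
time_s: 1.0
ee_pos: [0.3618, -0.4175, 0.3317]
orientation: [0.977, 0.211, 0.0, 0.0]
ft_force: [0.2, -0.8, 0.0]
finger_gap: 0.0639
finger_force: 0.0
```

```bash
python3 g.py "(.4995,-.3775,.22)" "(.4995,-.3775,.145)"
```

```text
1.0 [ 0.3618 -0.4175  0.3317] [ 3.e-04 -5.e-04 -1.e+00] [ 1.26  0.25 -0.54  1.67  0.13  1.26 -0.45] [ 0.2 -0.8  0. ] 0.0639 0.0
[ 0.4995 -0.3775  0.22  ] [0.568 0.081 0.447] rows 3.6360399868177695
[ 0.4995 -0.3775  0.145 ] [0.568 0.081 0.747] rows 4.708986734398589
```

move_arm:
  steps:
    - {"slide": [0.15,0.02,0],"rot": [0,0,0],"fingers": 0.5}
    - {"slide": [0.3,0.04,0.1],"rot": [0,0,0],"fingers": 0.5}
    - {"slide": [0.45,0.065,0.2],"rot": [0,0,0],"fingers": 0.5}
    - {"slide": [0.568,0.081,0.35],"rot": [0,0,0],"fingers": 0.5}
    - {"slide": [0.568,0.081,0.5],"rot": [0,0,0],"fingers": 0.5}
    - {"slide": [0.568,0.081,0.6],"rot": [0,0,0],"fingers": 0.5}
    - {"slide": [0.568,0.081,0.7],"rot": [0,0,0],"fingers": 0.5}
    - {"slide": [0.568,0.081,0.7],"rot": [0,0,0],"fingers": 0.5}
    - {"slide": [0.568,0.081,0.7],"rot": [0,0,0],"fingers": 0.5}

```text
time_s: 1.9
ee_pos: [0.4972, -0.3815, 0.1559]
orientation: [0.978, 0.208, -0.001, -0.0]
ft_force: [-0.3, -0.4, 0.4]
finger_gap: 0.0639
finger_force: 0.0
```

```bash
python3 g.py "(.4995,-.3775,.102)"; python3 - <<'E'
from plant import manip
import cv2,numpy as np
s=manip.read_camera("scene")["pixels"][80:200,170:310,::-1];t=manip.read_camera("top")["pixels"][160:280,340:480,::-1]
cv2.imwrite("pics/m2.png",np.hstack([cv2.resize(i,None,fx=2.8,fy=2.8,interpolation=2) for i in(s,t)]))
E
```

```text
1.9 [ 0.4972 -0.3815  0.1559] [-1.2e-03  4.0e-04 -1.0e+00] [ 0.99  0.56 -0.52  1.67  0.32  0.99 -0.79] [-0.3 -0.4  0.4] 0.0639 0.0
[ 0.4995 -0.3775  0.102 ] [ 0.015 -0.011  0.216] rows 1.0815620120439813
```

View pics/m2.png

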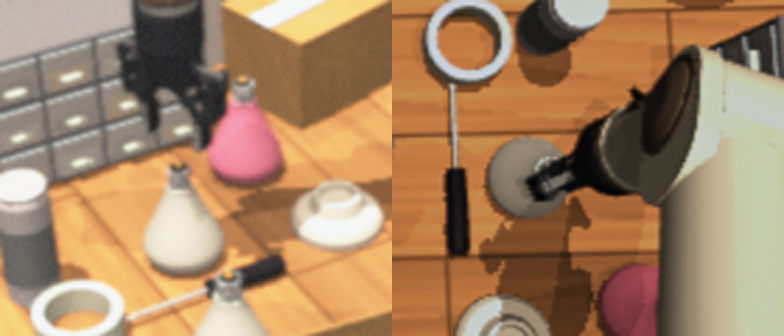

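The scene crop shows the gripper just above the bulb's cap (dot at crop (178,167)), with one finger on either side. The top crop shows the fingers over the bulb at (545,180). The measured pose is about 4 mm off in xy, so I'll correct that and settle before going down.

move_arm:
  steps:
    - {"slide": [0.015,-0.011,0.0],"rot": [0,0,0],"fingers": 0.5}
    - {"slide": [0.015,-0.011,0.03],"rot": [0,0,0],"fingers": 0.5}
    - {"slide": [0.015,-0.011,0.03],"rot": [0,0,0],"fingers": 0.5}
    - {"slide": [0.015,-0.011,0.03],"rot": [0,0,0],"fingers": 0.5}

```text
time_s: 2.4
ee_pos: [0.5003, -0.3757, 0.1488]
orientation: [0.978, 0.209, -0.0, -0.0]
ft_force: [0.2, -0.3, 1.0]
finger_gap: 0.0638
finger_force: 0.0
```

```bash
python3 g.py "(.4995,-.3775,.102)"
```

```text
2.4 [ 0.5003 -0.3757  0.1488] [-3.e-04 -0.e+00 -1.e+00] [ 0.98  0.57 -0.52  1.68  0.33  0.98 -0.81] [ 0.2 -0.3  1. ] 0.0638 0.0
[ 0.4995 -0.3775  0.102 ] [-0.006  0.005  0.187] rows 0.9362458893665354
```

move_arm:
  steps:
    - {"slide": [-0.004,0.004,0.06],"rot": [0,0,0],"fingers": 0.5}
    - {"slide": [-0.004,0.004,0.12],"rot": [0,0,0],"fingers": 0.5}
    - {"slide": [-0.004,0.004,0.18],"rot": [0,0,0],"fingers": 0.5}
    - {"slide": [-0.004,0.004,0.187],"rot": [0,0,0],"fingers": 0.5}
    - {"slide": [-0.004,0.004,0.187],"rot": [0,0,0],"fingers": 0.5}
    - {"slide": [-0.004,0.004,0.187],"rot": [0,0,0],"fingers": -0.1}
    - {"slide": [-0.004,0.004,0.187],"rot": [0,0,0],"fingers": -0.2}
    - {"slide": [-0.004,0.004,0.187],"rot": [0,0,0],"fingers": -0.3}
    - {"slide": [-0.004,0.004,0.187],"rot": [0,0,0],"fingers": -0.4}
    - {"slide": [-0.004,0.004,0.187],"rot": [0,0,0],"fingers": -0.5}
    - {"slide": [-0.004,0.004,0.187],"rot": [0,0,0],"fingers": -0.6}
    - {"slide": [-0.004,0.004,0.187],"rot": [0,0,0],"fingers": -0.6}
  newtons: 25

```text
time_s: 3.6
ee_pos: [0.501, -0.3779, 0.1041]
orientation: [0.978, 0.209, 0.001, 0.001]
ft_force: [-1.3, 1.0, 6.3]
finger_gap: 0.0251
finger_force: 26.7
```

```bash
python3 g.py
```

```text
3.6 [ 0.501  -0.3779  0.1041] [ 0.0022 -0.0021 -1.    ] [ 0.97  0.62 -0.5   1.71  0.36  0.9  -0.83] [-1.3  1.   6.3] 0.0251 26.719311953347642
```

move_arm:
  steps:
    - {"slide": [0,0,-0.02],"rot": [0,0,0],"fingers": -0.6}
    - {"slide": [0,0,-0.06],"rot": [0,0,0],"fingers": -0.6}
    - {"slide": [0,0,-0.14],"rot": [0,0,0],"fingers": -0.6}
    - {"slide": [0,0,-0.26],"rot": [0,0,0],"fingers": -0.6}
    - {"slide": [0,0,-0.4],"rot": [0,0,0],"fingers": -0.6}
    - {"slide": [0,0,-0.54],"rot": [0,0,0],"fingers": -0.6}
    - {"slide": [0,0,-0.68],"rot": [0,0,0],"fingers": -0.6}
    - {"slide": [0,0,-0.8],"rot": [0,0,0],"fingers": -0.6}
    - {"slide": [0,0,-0.85],"rot": [0,0,0],"fingers": -0.6}
    - {"slide": [0,0,-0.85],"rot": [0,0,0],"fingers": -0.6}
    - {"slide": [0,0,-0.85],"rot": [0,0,0],"fingers": -0.6}
  newtons: 25

```text
time_s: 4.7
ee_pos: [0.4992, -0.3769, 0.3132]
orientation: [0.978, 0.209, -0.001, -0.001]
ft_force: [-0.7, -1.0, -2.7]
finger_gap: 0.0254
finger_force: 26.3
```

```bash
python3 g.py "(.54,-.175,.316)" "(.613,.132,.316)"; python3 - <<'E'
from plant import manip
import cv2,numpy as np
s=manip.read_camera("scene")["pixels"][20:200,160:340,::-1];t=manip.read_camera("top")["pixels"][130:310,320:500,::-1]
cv2.imwrite("pics/m3.png",np.hstack([cv2.resize(i,None,fx=2.2,fy=2.2,interpolation=2) for i in(s,t)]))
E
```

```text
4.7 [ 0.4992 -0.3769  0.3132] [-1.5e-03  9.0e-04 -1.0e+00] [ 1.02  0.42 -0.57  1.51  0.23  1.28 -0.73] [-0.7 -1.  -2.7] 0.0254 26.2675906527096
[ 0.54  -0.175  0.316] [ 0.479 -0.67  -0.011] rows 4.11921814485992
[0.613 0.132 0.316] [ 1.247 -1.672 -0.01 ] rows 10.42872862363532
```

View pics/m3.png

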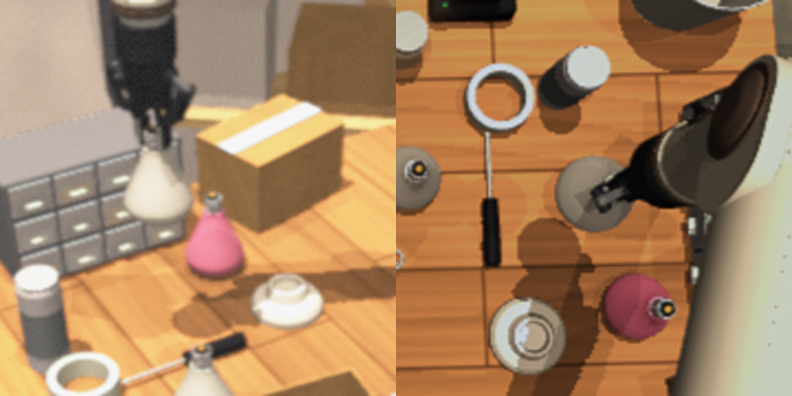

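The bulb is held upright by its cap, at (155,185) in the scene half and (595,190) in the top half, and the other things are undisturbed. I'll carry it over at height.

move_arm:
  steps:
    - {"slide": [0.05,-0.07,0],"rot": [0,0,0],"fingers": -0.6}
    - {"slide": [0.14,-0.19,0],"rot": [0,0,0],"fingers": -0.6}
    - {"slide": [0.23,-0.31,0],"rot": [0,0,0],"fingers": -0.6}
    - {"slide": [0.32,-0.43,0],"rot": [0,0,0],"fingers": -0.6}
    - {"slide": [0.41,-0.55,0],"rot": [0,0,0],"fingers": -0.6}
    - {"slide": [0.5,-0.67,0],"rot": [0,0,0],"fingers": -0.6}
    - {"slide": [0.59,-0.79,0],"rot": [0,0,0],"fingers": -0.6}
    - {"slide": [0.66,-0.88,0],"rot": [0,0,0],"fingers": -0.6}
    - {"slide": [0.7,-0.94,0],"rot": [0,0,0],"fingers": -0.6}
    - {"slide": [0.7,-0.94,0],"rot": [0,0,0],"fingers": -0.6}
    - {"slide": [0.7,-0.94,0],"rot": [0,0,0],"fingers": -0.6}

```text
time_s: 5.9
ee_pos: [0.563, -0.0915, 0.3133]
orientation: [0.978, 0.209, -0.001, -0.0]
ft_force: [-0.3, -0.8, -0.7]
finger_gap: 0.0252
finger_force: 26.4
```

```bash
python3 g.py "(.613,.132,.316)"
```

```text
5.9 [ 0.563  -0.0915  0.3133] [-0.0023  0.     -1.    ] [ 0.67  0.33 -0.7   1.65  0.22  1.25 -1.22] [-0.3 -0.8 -0.7] 0.0252 26.439596710182798
[0.613 0.132 0.316] [ 0.548 -0.734 -0.011] rows 4.58127389111215
```

move_arm:
  steps:
    - {"slide": [0.05,-0.07,0],"rot": [0,0,0],"fingers": -0.6}
    - {"slide": [0.13,-0.17,0],"rot": [0,0,0],"fingers": -0.6}
    - {"slide": [0.22,-0.29,0],"rot": [0,0,0],"fingers": -0.6}
    - {"slide": [0.31,-0.41,0],"rot": [0,0,0],"fingers": -0.6}
    - {"slide": [0.4,-0.53,0],"rot": [0,0,0],"fingers": -0.6}
    - {"slide": [0.48,-0.64,0],"rot": [0,0,0],"fingers": -0.6}
    - {"slide": [0.53,-0.71,0],"rot": [0,0,0],"fingers": -0.6}
    - {"slide": [0.548,-0.734,0],"rot": [0,0,0],"fingers": -0.6}
    - {"slide": [0.548,-0.734,0],"rot": [0,0,0],"fingers": -0.6}
    - {"slide": [0.548,-0.734,0],"rot": [0,0,0],"fingers": -0.6}
    - {"slide": [0.548,-0.734,0],"rot": [0,0,0],"fingers": -0.6}

```text
time_s: 7.0
ee_pos: [0.6141, 0.1295, 0.3143]
orientation: [0.978, 0.207, -0.0, 0.001]
ft_force: [-0.0, 0.1, -1.7]
finger_gap: 0.0249
finger_force: 26.6
```

```bash
python3 g.py "(.613,.132,.125)"
```

```text
7.0 [0.6141 0.1295 0.3143] [-3.0e-04 -1.4e-03 -1.0e+00] [ 0.28  0.45 -0.74  1.5   0.31  1.31 -1.65] [-0.   0.1 -1.7] 0.0249 26.550833874989333
[0.613 0.132 0.125] [ 0.001 -0.012  0.757] rows 3.7863288012321203
```

move_arm:
  steps:
    - {"slide": [0.001,-0.01,0.03],"rot": [0,0,0],"fingers": -0.6}
    - {"slide": [0.001,-0.01,0.08],"rot": [0,0,0],"fingers": -0.6}
    - {"slide": [0.001,-0.01,0.15],"rot": [0,0,0],"fingers": -0.6}
    - {"slide": [0.001,-0.01,0.22],"rot": [0,0,0],"fingers": -0.6}
    - {"slide": [0.001,-0.01,0.29],"rot": [0,0,0],"fingers": -0.6}
    - {"slide": [0.001,-0.01,0.36],"rot": [0,0,0],"fingers": -0.6}
    - {"slide": [0.001,-0.01,0.43],"rot": [0,0,0],"fingers": -0.6}
    - {"slide": [0.001,-0.01,0.5],"rot": [0,0,0],"fingers": -0.6}
    - {"slide": [0.001,-0.01,0.57],"rot": [0,0,0],"fingers": -0.6}
    - {"slide": [0.001,-0.01,0.64],"rot": [0,0,0],"fingers": -0.6}
    - {"slide": [0.001,-0.01,0.7],"rot": [0,0,0],"fingers": -0.6}
    - {"slide": [0.001,-0.01,0.7],"rot": [0,0,0],"fingers": -0.6}

```text
time_s: 8.2
ee_pos: [0.6112, 0.134, 0.1366]
orientation: [0.978, 0.209, -0.002, -0.0]
ft_force: [-0.9, -0.7, -1.2]
finger_gap: 0.0251
finger_force: 26.5
```

```bash
python3 g.py "(.613,.132,.1095)"; python3 - <<'E'
from plant import manip
import cv2,numpy as np
s=manip.read_camera("scene")["pixels"][140:320,210:390,::-1];t=manip.read_camera("top")["pixels"][120:300,180:360,::-1]
cv2.imwrite("pics/m4.png",np.hstack([cv2.resize(i,None,fx=2.2,fy=2.2,interpolation=2) for i in(s,t)]))
E
```

```text
8.2 [0.6112 0.134  0.1366] [-4.5e-03 -9.0e-04 -1.0e+00] [ 0.22  0.62 -0.66  1.68  0.44  1.   -1.75] [-0.9 -0.7 -1.2] 0.0251 26.488238272339686
[0.613  0.132  0.1095] [0.004 0.01  0.108] rows 0.544653386950823
```

View pics/m4.png

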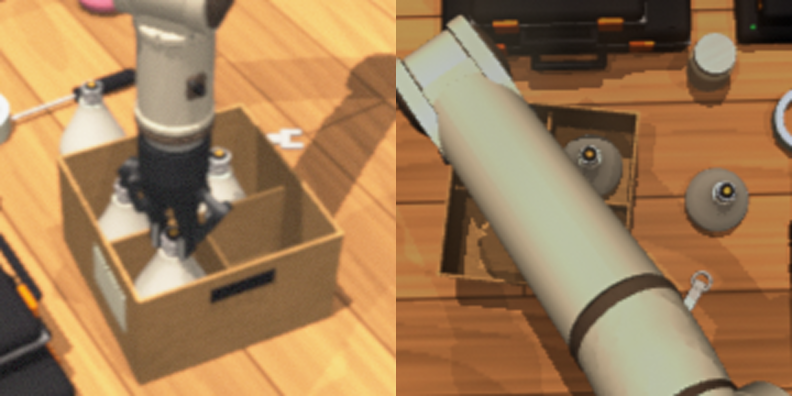

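The bulb is inside the +x+y cell (scene half, (170,270)) and clear of the walls. I'll lower it slowly.

move_arm:
  steps:
    - {"slide": [0.001,0.003,0.02],"rot": [0,0,0],"fingers": -0.6}
    - {"slide": [0.002,0.004,0.04],"rot": [0,0,0],"fingers": -0.6}
    - {"slide": [0.002,0.004,0.06],"rot": [0,0,0],"fingers": -0.6}
    - {"slide": [0.002,0.004,0.075],"rot": [0,0,0],"fingers": -0.6}
    - {"slide": [0.002,0.004,0.085],"rot": [0,0,0],"fingers": -0.6}
    - {"slide": [0.002,0.004,0.09],"rot": [0,0,0],"fingers": -0.6}
    - {"slide": [0.002,0.004,0.095],"rot": [0,0,0],"fingers": -0.6}
    - {"slide": [0.002,0.004,0.1],"rot": [0,0,0],"fingers": -0.6}
    - {"slide": [0.002,0.004,0.1],"rot": [0,0,0],"fingers": -0.6}
    - {"slide": [0.002,0.004,0.1],"rot": [0,0,0],"fingers": -0.6}

```text
time_s: 9.3
ee_pos: [0.6139, 0.1339, 0.1146]
orientation: [0.978, 0.209, 0.0, 0.0]
ft_force: [-0.0, -0.5, -1.0]
finger_gap: 0.025
finger_force: 26.5
```

```bash
python3 g.py "(.613,.132,.108)"
```

```text
9.3 [0.6139 0.1339 0.1146] [ 1.e-04  0.e+00 -1.e+00] [ 0.21  0.65 -0.65  1.69  0.46  0.96 -1.77] [-0.  -0.5 -1. ] 0.025 26.505501538807437
[0.613 0.132 0.108] [-0.007  0.006  0.027] rows 0.13967845678807653
```

move_arm:
  steps:
    - {"slide": [0,0,0.004],"rot": [0,0,0],"fingers": -0.6}
    - {"slide": [0,0,0.008],"rot": [0,0,0],"fingers": -0.6}
    - {"slide": [0,0,0.012],"rot": [0,0,0],"fingers": -0.6}
    - {"slide": [0,0,0.016],"rot": [0,0,0],"fingers": -0.6}
    - {"slide": [0,0,0.016],"rot": [0,0,0],"fingers": -0.6}
    - {"slide": [0,0,0.016],"rot": [0,0,0],"fingers": -0.6}

```text
time_s: 9.9
ee_pos: [0.6138, 0.134, 0.1105]
orientation: [0.978, 0.209, -0.0, -0.0]
ft_force: [-0.1, -0.7, -1.1]
finger_gap: 0.0251
finger_force: 26.5
```

move_arm:
  steps:
    - {"slide": [0,0,0.002],"rot": [0,0,0],"fingers": -0.6}
    - {"slide": [0,0,0.004],"rot": [0,0,0],"fingers": -0.6}
    - {"slide": [0,0,0.006],"rot": [0,0,0],"fingers": -0.6}
    - {"slide": [0,0,0.006],"rot": [0,0,0],"fingers": -0.6}

```text
time_s: 10.3
ee_pos: [0.6138, 0.1339, 0.109]
orientation: [0.978, 0.209, -0.0, 0.0]
ft_force: [-0.5, 0.7, -1.6]
finger_gap: 0.0251
finger_force: 26.5
```

move_arm:
  steps:
    - {"slide": [0,0,0.002],"rot": [0,0,0],"fingers": -0.6}
    - {"slide": [0,0,0.004],"rot": [0,0,0],"fingers": -0.6}
    - {"slide": [0,0,0.004],"rot": [0,0,0],"fingers": -0.6}
    - {"slide": [0,0,0.004],"rot": [0,0,0],"fingers": -0.6}

```text
time_s: 10.7
ee_pos: [0.614, 0.134, 0.1082]
orientation: [0.978, 0.209, 0.0, 0.0]
ft_force: [-0.2, -0.0, -1.3]
finger_gap: 0.0248
finger_force: 26.8
```

move_arm:
  steps:
    - {"slide": [0,0,0.002],"rot": [0,0,0],"fingers": -0.6}
    - {"slide": [0,0,0.004],"rot": [0,0,0],"fingers": -0.6}
    - {"slide": [0,0,0.004],"rot": [0,0,0],"fingers": -0.6}
    - {"slide": [0,0,0.004],"rot": [0,0,0],"fingers": -0.6}

```text
time_s: 11.1
ee_pos: [0.6143, 0.1342, 0.1082]
orientation: [0.978, 0.209, 0.001, 0.0]
ft_force: [-1.5, 0.3, 6.5]
finger_gap: 0.0251
finger_force: 28.4
```

Contact with the floor, at 6.5 N. I'll release in small steps and then lift.

move_arm:
  steps:
    - {"slide": [0,0,0],"rot": [0,0,0],"fingers": -0.38}
    - {"slide": [0,0,0],"rot": [0,0,0],"fingers": -0.25}
    - {"slide": [0,0,0],"rot": [0,0,0],"fingers": -0.1}
    - {"slide": [0,0,0],"rot": [0,0,0],"fingers": 0.05}
    - {"slide": [0,0,0],"rot": [0,0,0],"fingers": 0.1}
    - {"slide": [0,0,0],"rot": [0,0,0],"fingers": 0.1}
    - {"slide": [0,0,-0.03],"rot": [0,0,0],"fingers": 0.1}
    - {"slide": [0,0,-0.09],"rot": [0,0,0],"fingers": 0.1}
    - {"slide": [0,0,-0.19],"rot": [0,0,0],"fingers": 0.1}
    - {"slide": [0,0,-0.35],"rot": [0,0,0],"fingers": 0.1}
    - {"slide": [0,0,-0.5],"rot": [0,0,0],"fingers": 0.1}
    - {"slide": [0,0,-0.5],"rot": [0,0,0],"fingers": 0.1}

```text
time_s: 12.3
ee_pos: [0.6174, 0.136, 0.2399]
orientation: [0.978, 0.209, 0.006, -0.0]
ft_force: [1.0, -0.1, 0.2]
finger_gap: 0.0471
finger_force: 0.0
```

```bash
python3 g.py "(.57,-.07,.24)" "(.5455,-.174,.24)"
```

```text
12.3 [0.6174 0.136  0.2399] [ 0.0115  0.0026 -0.9999] [ 0.26  0.51 -0.72  1.59  0.36  1.16 -1.69] [ 1.  -0.1  0.2] 0.0471 0.0
[ 0.57 -0.07  0.24] [-0.51   0.674 -0.005] rows 4.227691376505067
[ 0.5455 -0.174   0.24  ] [-0.769  1.014 -0.007] rows 6.364610251771903
```

move_arm:
  steps:
    - {"slide": [-0.1,0.13,0],"rot": [0,0,0],"fingers": 0.4}
    - {"slide": [-0.22,0.29,0],"rot": [0,0,0],"fingers": 0.5}
    - {"slide": [-0.34,0.45,0],"rot": [0,0,0],"fingers": 0.5}
    - {"slide": [-0.46,0.61,0],"rot": [0,0,0],"fingers": 0.5}
    - {"slide": [-0.58,0.77,0],"rot": [0,0,0],"fingers": 0.5}
    - {"slide": [-0.68,0.9,0],"rot": [0,0,0],"fingers": 0.5}
    - {"slide": [-0.75,0.99,0],"rot": [0,0,0],"fingers": 0.5}
    - {"slide": [-0.75,0.99,0],"rot": [0,0,0],"fingers": 0.5}
    - {"slide": [-0.75,0.99,0.1],"rot": [0,0,0],"fingers": 0.5}
    - {"slide": [-0.75,0.99,0.2],"rot": [0,0,0],"fingers": 0.5}
    - {"slide": [-0.75,0.99,0.3],"rot": [0,0,0],"fingers": 0.5}
    - {"slide": [-0.75,0.99,0.3],"rot": [0,0,0],"fingers": 0.5}

```text
time_s: 13.5
ee_pos: [0.5416, -0.1671, 0.1545]
orientation: [0.978, 0.209, -0.002, -0.002]
ft_force: [-0.0, -0.2, 0.4]
finger_gap: 0.0642
finger_force: 0.0
```

```bash
python3 - <<'E'
from plant import manip
import cv2,numpy as np
s=manip.read_camera("scene")["pixels"][120:300,200:380,::-1];t=manip.read_camera("top")["pixels"][120:300,190:370,::-1]
cv2.imwrite("pics/m5.png",np.hstack([cv2.resize(i,None,fx=2.2,fy=2.2,interpolation=2) for i in(s,t)]))
E
python3 g.py "(.5450,-.174,.103)"
```

```text
13.6 [ 0.5442 -0.1676  0.1577] [ 1.e-04  6.e-04 -1.e+00] [ 0.75  0.49 -0.64  1.82  0.35  0.95 -1.19] [-0.9 -0.2  0.9] 0.0641 0.0
[ 0.545 -0.174  0.103] [-0.007  0.025  0.219] rows 1.1020115070149712
```

View pics/m5.png

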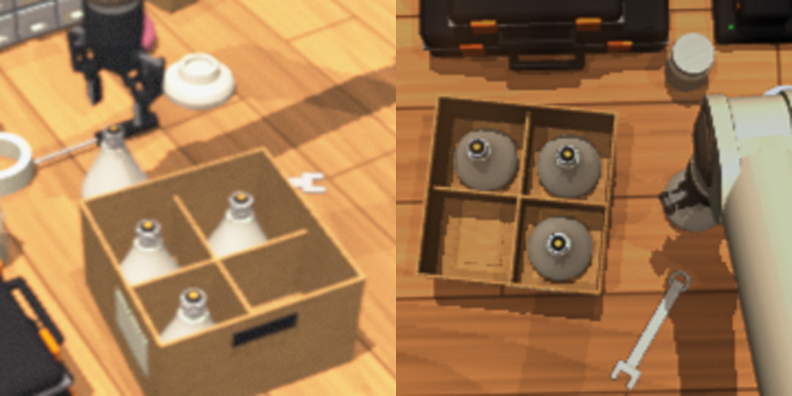

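Bulb B stands upright in its cell, with its dot at (478,148) in the top half and (193,295) in the scene half. Bulb A still stands under the gripper, and the fingers straddle its cap at (115,132). I'll correct by about 6 mm and go down on A.

move_arm:
  steps:
    - {"slide": [-0.008,0.026,0],"rot": [0,0,0],"fingers": 0.5}
    - {"slide": [-0.008,0.026,0.02],"rot": [0,0,0],"fingers": 0.5}
    - {"slide": [-0.008,0.026,0.02],"rot": [0,0,0],"fingers": 0.5}
    - {"slide": [-0.008,0.026,0.02],"rot": [0,0,0],"fingers": 0.5}

```text
time_s: 14.0
ee_pos: [0.5447, -0.1754, 0.1524]
orientation: [0.978, 0.209, 0.0, 0.0]
ft_force: [0.4, -0.4, 0.1]
finger_gap: 0.0642
finger_force: 0.0
```

```bash
python3 g.py "(.5450,-.1745,.103)"
```

```text
14.0 [ 0.5447 -0.1754  0.1524] [ 4.e-04 -2.e-04 -1.e+00] [ 0.76  0.5  -0.64  1.82  0.36  0.94 -1.18] [ 0.4 -0.4  0.1] 0.0642 0.0
[ 0.545  -0.1745  0.103 ] [ 0.002 -0.003  0.198] rows 0.9878811997619639
```

move_arm:
  steps:
    - {"slide": [0.002,-0.003,0.06],"rot": [0,0,0],"fingers": 0.5}
    - {"slide": [0.002,-0.003,0.12],"rot": [0,0,0],"fingers": 0.5}
    - {"slide": [0.002,-0.003,0.18],"rot": [0,0,0],"fingers": 0.5}
    - {"slide": [0.002,-0.003,0.198],"rot": [0,0,0],"fingers": 0.5}
    - {"slide": [0.002,-0.003,0.198],"rot": [0,0,0],"fingers": 0.5}
    - {"slide": [0.002,-0.003,0.198],"rot": [0,0,0],"fingers": -0.1}
    - {"slide": [0.002,-0.003,0.198],"rot": [0,0,0],"fingers": -0.2}
    - {"slide": [0.002,-0.003,0.198],"rot": [0,0,0],"fingers": -0.3}
    - {"slide": [0.002,-0.003,0.198],"rot": [0,0,0],"fingers": -0.4}
    - {"slide": [0.002,-0.003,0.198],"rot": [0,0,0],"fingers": -0.5}
    - {"slide": [0.002,-0.003,0.198],"rot": [0,0,0],"fingers": -0.6}
    - {"slide": [0.002,-0.003,0.198],"rot": [0,0,0],"fingers": -0.6}
  newtons: 25

```text
time_s: 15.2
ee_pos: [0.546, -0.175, 0.1041]
orientation: [0.978, 0.209, 0.001, 0.001]
ft_force: [0.4, -0.7, 5.9]
finger_gap: 0.025
finger_force: 25.8
```

move_arm:
  steps:
    - {"slide": [0,0,-0.02],"rot": [0,0,0],"fingers": -0.6}
    - {"slide": [0,0,-0.06],"rot": [0,0,0],"fingers": -0.6}
    - {"slide": [0,0,-0.14],"rot": [0,0,0],"fingers": -0.6}
    - {"slide": [0,0,-0.26],"rot": [0,0,0],"fingers": -0.6}
    - {"slide": [0,0,-0.4],"rot": [0,0,0],"fingers": -0.6}
    - {"slide": [0,0,-0.54],"rot": [0,0,0],"fingers": -0.6}
    - {"slide": [0,0,-0.68],"rot": [0,0,0],"fingers": -0.6}
    - {"slide": [0,0,-0.8],"rot": [0,0,0],"fingers": -0.6}
    - {"slide": [0,0,-0.85],"rot": [0,0,0],"fingers": -0.6}
    - {"slide": [0,0,-0.85],"rot": [0,0,0],"fingers": -0.6}
    - {"slide": [0,0,-0.85],"rot": [0,0,0],"fingers": -0.6}
  newtons: 25

```text
time_s: 16.3
ee_pos: [0.5439, -0.1744, 0.3138]
orientation: [0.978, 0.209, -0.001, -0.0]
ft_force: [-0.5, -0.2, -1.9]
finger_gap: 0.0254
finger_force: 25.7
```

```bash
python3 g.py "(.492,.146,.316)"; python3 - <<'E'
from plant import manip
import cv2,numpy as np
s=manip.read_camera("scene")["pixels"][80:260,180:360,::-1];t=manip.read_camera("top")["pixels"][120:300,190:370,::-1]
cv2.imwrite("pics/m6.png",np.hstack([cv2.resize(i,None,fx=2.2,fy=2.2,interpolation=2) for i in(s,t)]))
E
```

```text
16.3 [ 0.5439 -0.1744  0.3138] [-1.8e-03  4.0e-04 -1.0e+00] [ 0.82  0.33 -0.7   1.65  0.22  1.25 -1.08] [-0.5 -0.2 -1.9] 0.0254 25.69101448290894
[0.492 0.146 0.316] [ 0.334 -1.255 -0.008] rows 6.490953113642477
```

View pics/m6.png

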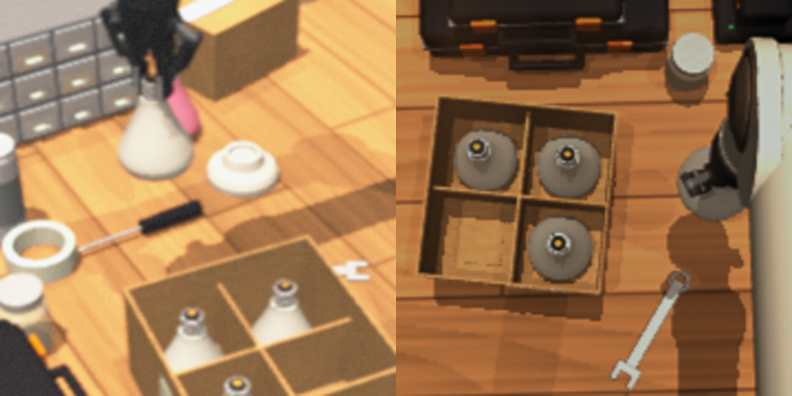

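Bulb A is held upright at (155,140) in the scene half. The last empty cell is at (480,240) in the top half.

move_arm:
  steps:
    - {"slide": [0.02,-0.08,0],"rot": [0,0,0],"fingers": -0.6}
    - {"slide": [0.05,-0.2,0],"rot": [0,0,0],"fingers": -0.6}
    - {"slide": [0.08,-0.33,0],"rot": [0,0,0],"fingers": -0.6}
    - {"slide": [0.12,-0.46,0],"rot": [0,0,0],"fingers": -0.6}
    - {"slide": [0.16,-0.59,0],"rot": [0,0,0],"fingers": -0.6}
    - {"slide": [0.19,-0.71,0],"rot": [0,0,0],"fingers": -0.6}
    - {"slide": [0.21,-0.79,0],"rot": [0,0,0],"fingers": -0.6}
    - {"slide": [0.22,-0.83,0],"rot": [0,0,0],"fingers": -0.6}
    - {"slide": [0.22,-0.83,0],"rot": [0,0,0],"fingers": -0.6}

```text
time_s: 17.3
ee_pos: [0.5094, 0.0395, 0.3146]
orientation: [0.978, 0.211, -0.0, -0.0]
ft_force: [0.1, -0.4, -0.6]
finger_gap: 0.025
finger_force: 25.8
```

```bash
python3 g.py "(.492,.146,.316)"
```

```text
17.3 [0.5094 0.0395 0.3146] [-1.e-03  4.e-04 -1.e+00] [ 0.59  0.22 -0.83  1.78  0.17  1.22 -1.43] [ 0.1 -0.4 -0.6] 0.025 25.812544857117246
[0.492 0.146 0.316] [ 0.112 -0.417 -0.006] rows 2.1592224164351097
```

move_arm:
  steps:
    - {"slide": [0.02,-0.07,0],"rot": [0,0,0],"fingers": -0.6}
    - {"slide": [0.05,-0.18,0],"rot": [0,0,0],"fingers": -0.6}
    - {"slide": [0.08,-0.29,0],"rot": [0,0,0],"fingers": -0.6}
    - {"slide": [0.1,-0.38,0],"rot": [0,0,0],"fingers": -0.6}
    - {"slide": [0.112,-0.417,0],"rot": [0,0,0],"fingers": -0.6}
    - {"slide": [0.112,-0.417,0],"rot": [0,0,0],"fingers": -0.6}
    - {"slide": [0.112,-0.417,0],"rot": [0,0,0],"fingers": -0.6}
    - {"slide": [0.112,-0.417,0],"rot": [0,0,0],"fingers": -0.6}

```text
time_s: 18.1
ee_pos: [0.4938, 0.142, 0.3148]
orientation: [0.978, 0.207, -0.0, 0.0]
ft_force: [0.1, -0.4, -0.4]
finger_gap: 0.0256
finger_force: 25.9
```

```bash
python3 g.py "(.492,.146,.14)"
```

```text
18.1 [0.4938 0.142  0.3148] [-3.e-04 -8.e-04 -1.e+00] [ 0.42  0.24 -0.88  1.77  0.2   1.22 -1.66] [ 0.1 -0.4 -0.4] 0.0256 25.867829015180632
[0.492 0.146 0.14 ] [ 0.    -0.018  0.699] rows 3.496454128062557
```

move_arm:
  steps:
    - {"slide": [0,-0.012,0.03],"rot": [0,0,0],"fingers": -0.6}
    - {"slide": [0,-0.012,0.08],"rot": [0,0,0],"fingers": -0.6}
    - {"slide": [0,-0.012,0.15],"rot": [0,0,0],"fingers": -0.6}
    - {"slide": [0,-0.012,0.22],"rot": [0,0,0],"fingers": -0.6}
    - {"slide": [0,-0.012,0.29],"rot": [0,0,0],"fingers": -0.6}
    - {"slide": [0,-0.012,0.36],"rot": [0,0,0],"fingers": -0.6}
    - {"slide": [0,-0.012,0.43],"rot": [0,0,0],"fingers": -0.6}
    - {"slide": [0,-0.012,0.5],"rot": [0,0,0],"fingers": -0.6}
    - {"slide": [0,-0.012,0.57],"rot": [0,0,0],"fingers": -0.6}
    - {"slide": [0,-0.012,0.64],"rot": [0,0,0],"fingers": -0.6}
    - {"slide": [0,-0.012,0.7],"rot": [0,0,0],"fingers": -0.6}
    - {"slide": [0,-0.012,0.7],"rot": [0,0,0],"fingers": -0.6}

```text
time_s: 19.3
ee_pos: [0.49, 0.146, 0.1375]
orientation: [0.978, 0.209, -0.002, -0.0]
ft_force: [-0.2, -0.6, -1.3]
finger_gap: 0.0251
finger_force: 26.2
```

```bash
python3 g.py "(.492,.146,.1095)"
```

```text
19.3 [0.49   0.146  0.1375] [-4.7e-03 -8.0e-04 -1.0e+00] [ 0.29  0.46 -0.78  1.97  0.41  0.88 -1.85] [-0.2 -0.6 -1.3] 0.0251 26.17398766492414
[0.492  0.146  0.1095] [0.008 0.003 0.112] rows 0.5607484049514597
```

move_arm:
  steps:
    - {"slide": [0,0,0.02],"rot": [0,0,0],"fingers": -0.6}
    - {"slide": [0,0,0.04],"rot": [0,0,0],"fingers": -0.6}
    - {"slide": [0,0,0.06],"rot": [0,0,0],"fingers": -0.6}
    - {"slide": [0,0,0.075],"rot": [0,0,0],"fingers": -0.6}
    - {"slide": [0,0,0.085],"rot": [0,0,0],"fingers": -0.6}
    - {"slide": [0,0,0.093],"rot": [0,0,0],"fingers": -0.6}
    - {"slide": [0,0,0.1],"rot": [0,0,0],"fingers": -0.6}
    - {"slide": [0,0,0.106],"rot": [0,0,0],"fingers": -0.6}
    - {"slide": [0,0,0.112],"rot": [0,0,0],"fingers": -0.6}
    - {"slide": [0,0,0.116],"rot": [0,0,0],"fingers": -0.6}
    - {"slide": [0,0,0.116],"rot": [0,0,0],"fingers": -0.6}

```text
time_s: 20.4
ee_pos: [0.4919, 0.1468, 0.111]
orientation: [0.978, 0.209, -0.0, 0.0]
ft_force: [-0.9, -0.2, -1.5]
finger_gap: 0.0251
finger_force: 26.2
```

move_arm:
  steps:
    - {"slide": [0,0,0.001],"rot": [0,0,0],"fingers": -0.6}
    - {"slide": [0,0,0.002],"rot": [0,0,0],"fingers": -0.6}
    - {"slide": [0,0,0.002],"rot": [0,0,0],"fingers": -0.6}

```text
time_s: 20.7
ee_pos: [0.492, 0.1468, 0.1106]
orientation: [0.978, 0.209, 0.0, 0.0]
ft_force: [0.1, -0.6, -1.1]
finger_gap: 0.025
finger_force: 26.2
```

move_arm:
  steps:
    - {"slide": [0,0,0.003],"rot": [0,0,0],"fingers": -0.6}
    - {"slide": [0,0,0.006],"rot": [0,0,0],"fingers": -0.6}
    - {"slide": [0,0,0.006],"rot": [0,0,0],"fingers": -0.6}
    - {"slide": [0,0,0.006],"rot": [0,0,0],"fingers": -0.6}

```text
time_s: 21.1
ee_pos: [0.4919, 0.1468, 0.109]
orientation: [0.978, 0.209, -0.0, 0.0]
ft_force: [0.1, 0.0, -1.3]
finger_gap: 0.0254
finger_force: 26.2
```

move_arm:
  steps:
    - {"slide": [0,0,0.002],"rot": [0,0,0],"fingers": -0.6}
    - {"slide": [0,0,0.003],"rot": [0,0,0],"fingers": -0.6}
    - {"slide": [0,0,0.003],"rot": [0,0,0],"fingers": -0.6}

```text
time_s: 21.4
ee_pos: [0.492, 0.1468, 0.1083]
orientation: [0.978, 0.209, 0.0, 0.0]
ft_force: [-0.8, 0.4, -1.3]
finger_gap: 0.0251
finger_force: 26.2
```

move_arm:
  steps:
    - {"slide": [0,0,0.002],"rot": [0,0,0],"fingers": -0.6}
    - {"slide": [0,0,0.003],"rot": [0,0,0],"fingers": -0.6}
    - {"slide": [0,0,0.003],"rot": [0,0,0],"fingers": -0.6}

```text
time_s: 21.7
ee_pos: [0.4923, 0.147, 0.1081]
orientation: [0.978, 0.209, 0.0, 0.0]
ft_force: [0.2, 0.1, 4.7]
finger_gap: 0.025
finger_force: 27.8
```

Bulb A is on the floor (force up to 4.7 N). Release and lift, then move clear.

move_arm:
  steps:
    - {"slide": [0,0,0],"rot": [0,0,0],"fingers": -0.38}
    - {"slide": [0,0,0],"rot": [0,0,0],"fingers": -0.25}
    - {"slide": [0,0,0],"rot": [0,0,0],"fingers": -0.1}
    - {"slide": [0,0,0],"rot": [0,0,0],"fingers": 0.05}
    - {"slide": [0,0,0],"rot": [0,0,0],"fingers": 0.1}
    - {"slide": [0,0,0],"rot": [0,0,0],"fingers": 0.1}
    - {"slide": [0,0,-0.03],"rot": [0,0,0],"fingers": 0.1}
    - {"slide": [0,0,-0.09],"rot": [0,0,0],"fingers": 0.1}
    - {"slide": [0,0,-0.19],"rot": [0,0,0],"fingers": 0.1}
    - {"slide": [0,0,-0.35],"rot": [0,0,0],"fingers": 0.1}
    - {"slide": [0,0,-0.5],"rot": [0,0,0],"fingers": 0.1}
    - {"slide": [0,0,-0.6],"rot": [0,0,0],"fingers": 0.1}

```text
time_s: 22.9
ee_pos: [0.4928, 0.1477, 0.2616]
orientation: [0.978, 0.209, 0.002, 0.0]
ft_force: [0.0, -0.1, -0.4]
finger_gap: 0.0468
finger_force: 0.0
```

move_arm:
  steps:
    - {"slide": [0,0.08,-0.05],"rot": [0,0,0],"fingers": 0.1}
    - {"slide": [-0.05,0.25,-0.1],"rot": [0,0,0],"fingers": 0.1}
    - {"slide": [-0.1,0.42,-0.1],"rot": [0,0,0],"fingers": 0.1}
    - {"slide": [-0.15,0.6,-0.1],"rot": [0,0,0],"fingers": 0.1}
    - {"slide": [-0.2,0.77,-0.1],"rot": [0,0,0],"fingers": 0.1}
    - {"slide": [-0.25,0.9,-0.1],"rot": [0,0,0],"fingers": 0.1}
    - {"slide": [-0.27,0.96,-0.1],"rot": [0,0,0],"fingers": 0.1}
    - {"slide": [-0.27,0.96,-0.1],"rot": [0,0,0],"fingers": 0.1}
    - {"slide": [-0.27,0.96,-0.1],"rot": [0,0,0],"fingers": 0.1}

```text
time_s: 23.8
ee_pos: [0.5285, -0.0978, 0.2832]
orientation: [0.978, 0.21, 0.0, -0.0]
ft_force: [-0.5, 0.4, -0.8]
finger_gap: 0.0469
finger_force: 0.0
```

```bash
python3 g.py; python3 - <<'E'
from plant import manip
import cv2,numpy as np
s=manip.read_camera("scene")["pixels"][60:300,150:390,::-1];t=manip.read_camera("top")["pixels"][110:350,190:430,::-1]
cv2.imwrite("pics/m7.png",np.hstack([cv2.resize(i,None,fx=1.65,fy=1.65,interpolation=2) for i in(s,t)]))
E
```

```text
23.8 [ 0.5285 -0.0978  0.2832] [ 7.0e-04  1.1e-03 -1.0e+00] [ 0.77  0.3  -0.77  1.77  0.22  1.17 -1.21] [-0.5  0.4 -0.8] 0.0469 0.0
```

View pics/m7.png

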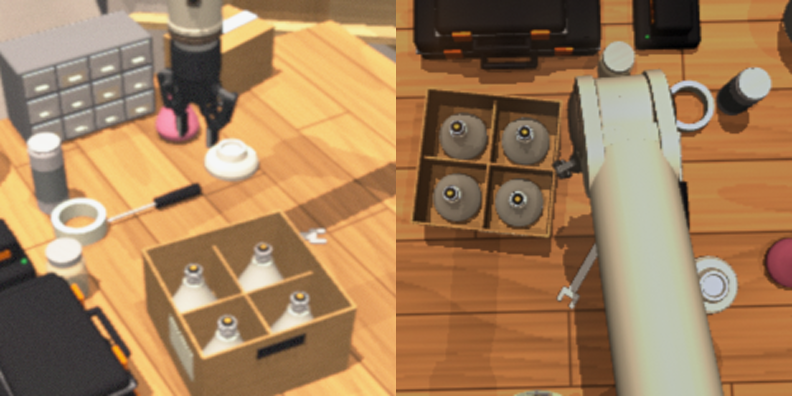

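All four bulbs stand upright in the case, with dots at (457,128), (524,131), (451,193) and (518,200) in the top half. The bystanders are in their places and the arm is clear.

```bash
python3 -c "
from plant import manip
print(manip.hand_in())"
```

```text
the job is handed in; nothing more can be done
None
```

Both loose bulbs now stand cap up in the two empty cells, each lowered to the floor before release; the other things in view looked unmoved in the last pictures, and the job is handed in at about 24 s.

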